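# Lock a microscope stage stop with its jam nut

## Task

Lock the stage stop at its present setting: run the winged jam nut on top of the bracket clockwise down onto its washer and nip it up firmly, to about 0.65 N m, without turning the adjuster screw along with it (the screw slips in its thread at about 0.9 N m). Only when the nut is tight, draw the steel setting gauge out from under the screw and lay it flat in the grey tray; leave the other things where they are.

Things in the scene. Friction and masses are not known exactly. Their poses are not given: they have to be found in the camera images.
- bracket: the stage-stop bracket, bolted down: white cast base 70 (x) by 170 (y) by 30 mm high, column at its +y end (from 45 mm off the axis), dark steel arm (68 to 98 mm above the table) ending in a boss of radius 20 mm with a vertical screw. Origin: on the table under the screw's axis. Its -y side is open: the gauge is drawn out that way
- screw: the adjuster screw: a vertical 10 mm threaded rod through the boss, flat tip 43.5 mm and slotted top 140 mm above the table, with a setting wheel (38 mm across, 52 to 61 mm high) under the arm. It stands at any angle and must stay there; held only by thread friction, it slips at about 0.9 N m and turns with the nut. Origin: on the axis at table height; z up
- wheel_rib (a point): the small rib on the rim of the screw's setting wheel, 22 mm from the axis, 56 mm above the table: it shows whether the screw has turned
- jam_nut: the steel winged jam nut on the screw: a round foot 26 mm across, 6 mm high, and on it an upright straight bar 14 mm thick (its y), 70 mm long (its x), 14 to 34 mm above the underside (its middle 34 mm reach down to the foot). Origin: on the axis, on the underside, 101.5 mm above the table when run down, up to 1.2 mm higher before; z up. Clockwise from above runs it down
- washer: the 28 mm steel spring washer on the boss, under the nut (origin: centre of its underside, 98 mm above the table). The nut turns freely (0.04 N m, 0.3 mm down per rad) and meets it after 1.2 to 3.2 rad, at no stated angle; then resistance jumps to about 0.3 N m and grows 1.5 N m per rad more. Let go, the nut springs back to some 0.17 rad past that point
- nut_tip (a point): the outer end of the wing marked by a dimple, 35 mm from the axis along the nut's +x, 24 mm above the nut's underside
- gauge: the steel setting gauge, 0.2 to 0.4 kg: a flat bar 24 (x) by 130 (y) by 12 mm thick with an upright grip tab near its -y end. At the start it lies on the bracket's base (30 mm above the table) with its far (+y) end under the screw's tip, 1.5 mm below it, its axes about parallel to the bracket's. Origin: centre of the bar's underside. It must be drawn some 50 mm along -y before it is clear of the screw and the arm
- gauge_grip (a point): middle of the gauge's grip tab: 14 mm thick (along the gauge's x), 24 mm long (y), standing 12 to 37 mm above the bar's underside; 53 mm from the gauge's origin along -y, 25 mm above the bar's underside
- tray: the low grey tray, fixed: 90 (x) by 200 (y) by 20 mm high outside, walls 4 mm, floor 4 mm thick. Origin: centre of its underside on the table
- objective: a bare metal microscope objective, 34 mm across, 44 mm high, standing; leave it (origin: centre of its underside)
- petri_dish: a clear dish, 90 mm across, 15 mm high; leave it (origin: centre of its underside)
- reagent_jar: an amber jar, 48 mm across, 65 mm high; leave it (origin: centre of its underside)
- screwdriver: a black-handled screwdriver, 160 mm long; leave it (origin: centre of its underside)
- hex_key: an L-shaped hex key, 90 mm long; leave it (origin: centre of its underside)
- slide_box: a slide box, 92 by 87 by 33 mm; leave it (origin: centre of its underside)
- eyepiece: a black eyepiece, 38 mm across, 42 mm high, standing; leave it (origin: centre of its underside)
Mind the look-alikes: they are no part of the job. What is meant by the tray is not yellow, and is the smaller of those in its own colour.

How it is judged (in metres and radians):
On the way:
1. the jam nut is tight (at least 0.1 rad past the point where it met the washer) while the gauge still lies under the screw (y of nut_tip in the frame of screw below -0.0035 m and x of nut_tip in the frame of screw above 0.02 m and x of gauge in the frame of bracket between -0.015 and 0.015 m and y of gauge in the frame of bracket between -0.065 and -0.03 m), for 0.2 s.
At the end, for the whole second after the job is handed in: the jam nut is still tight (at least 0.1 rad past the point where it met the washer), the screw has not turned (wheel rib within 4 mm of its start), and the gauge lies flat (within 0.1 rad) and at rest on the tray's floor, inside its walls (y of nut_tip in the frame of screw below -0.0035 m and x of nut_tip in the frame of screw above 0.02 m and x of gauge in the frame of tray between -0.032 and 0.032 m and y of gauge in the frame of tray between -0.034 and 0.034 m and z of gauge in the frame of tray below 0.009 m and angle between gauge's own z axis and vertical below 0.1 rad and linear speed of gauge below 0.02 m/s and distance of wheel_rib from where it was at the start of the episode below 0.004 m); the robot touches nothing.
It fails at once if the adjuster screw is turned (wheel rib more than 4 mm from its start, about 10 degrees) (distance of wheel_rib from where it was at the start of the episode above 0.004 m).
It fails at once if another thing on the bench is moved more than 30 mm (distance of any of objective, petri_dish, reagent_jar, screwdriver, hex_key, slide_box, eyepiece from where it was at the start of the episode above 0.03 m).
It also fails if it takes over 72 s, if anything falls off the work surface, if the arm or the gripper's body presses on something with over 40 N, if the wrist force passes 120 N, or if a joint passes its speed limit or range.

## Robot

A 6-joint arm with a two-finger parallel gripper is mounted at the origin on the work surface. World frame = base frame: x ahead of the robot, y to its left, z up, the work surface at z = 0. Lengths are in mm, angles in rad, forces in N, time in s.
With the tool pointing down it reaches from about 275 to 750 mm from the base axis. Payload 10.2 kg.
Tool frame: the origin (TCP) lies midway between the tips of the shut fingers; the grasp point (between the pads) lies grip_depth behind it (grip_depth is the distance from the TCP to the grasp point, in mm); z points along the fingers, y is the line along which they close (so a half turn about z gives the same grasp; the last joint's range is limited). The gripper opens to 85 mm and grips with 20 to 120 N. Pads are 22 mm wide; open, the fingers measure 114 mm over their backs; the gripper's body (76 mm by 85 mm) begins 54 mm behind the grasp point. The pads swing forward as they close: fully open they stand 13 mm farther back than shut.
Start: joints at [1.035, 0.313, 1.498, -0, 1.331, -0.223], TCP at [161.568, 499.527, 231.294] pointing down, gripper open.
Joint ranges: [-2.94, 2.94], [-0.97, 2.17], [0.19, 2.56], [-1.23, 4.37], [0.02, 3.11], [-2.88, 2.88]. Speed limits (rad/s): [2.39, 2.39, 3.01, 3.14, 3.14, 3.14].

## Interface

Orientations are given as a unit quaternion [w, x, y, z].
In Python, from rig import * gives the robot as it stands.
- The arm moves only by the tool servo_tool, never from a script. Its argument "commands" is a list of rows, each a list of 3 entries, a list of its own where there are three numbers: the gripper command: -1 is fully open, 1 is shut, values between are in proportion, then the shift along the tool's x, y, z in m, then the turn, a rotation vector about the tool's x, y, z in units of 6 degrees (1.0 is 6 degrees). In form: [[grip, [dx, dy, dz], [ax, ay, az]], ...]. A call has 1 to 10 rows; each row shifts and turns the commanded pose from where the row before left it, along the tool's axes as they then stand; what a row does not reach is not made up. A row lasts 1/12 s, in which the tool goes at most 41.7 mm and 7.16 degrees, less where a joint would pass 70% of its speed; a pose out of reach is approached as far as the arm can. A call is refused whole if a number of a shift passes 0.0417 or a number of a turn 1, either way. A call with a gripper value outside its range is refused whole. The fingers move at their own pace and stop on an object; "squeeze" is the grip in N (left out, the last holds). Time passes only in rows, so rows that do not move let the fingers close. It gives the time, the measured TCP pose, the force, the opening and the grip force at its end, in the units of the state.
- sense(): the state, without advancing time (a new reading comes with each control period).
- capture(name): name is "scene" or "side" or "wrist"; returns a dict with "pixels" (420x560x3 uint8, red, green, blue), "z_map" (420x560 float32, mm along the optical axis (not along the pixel's ray), 0 where there is no reading), "fx", "fy", "cx", "cy" (pixels), "rvec" (rotation vector, rad) and "tvec" (3), from world to camera coordinates, as OpenCV has them; the wrist camera has in their place "T_tool_cam" (4x4, takes a point from camera to tool coordinates, whose origin is the TCP and whose axes are the flange's). Camera axes: x right, y down, z forward; pixel columns grow to the right and rows downward; lengths in mm; the calibration is good to about 2 mm. A picture is of the moment at which its call begins: read the wrist's pose just before it.
- finish_job(): hands the job in; it is judged then, once.
The state is a dict: "time_s": time; "joints": joint angles; "dq": joint speeds; "tau": joint torques, N m; "eef_pos": TCP position; "ee_rot": TCP orientation; "force": force on the tool from outside, world axes, zero at the start; "wrist_torque": the same for the moment, N m; "grip_width": opening from 0.0 (shut) to 1.0 (fully open); "grip_force": force on a finger pad.
Only numpy, scipy, OpenCV 4.12 (cv2) and the standard library are available. Lean on these libraries where they do the work, as an engineer would, in place of code of your own. Each camera call takes 0.05 s, during which the arm holds its last target. There are 200 camera calls.

## Working session

There is one attempt and no reset: what is moved stays moved. The work goes in short steps, Python scripts to look and compute and a tool call to move; the robot and the scene stay as the last step left them, time stands still between calls to the robot, and variables do not carry over. Pictures are saved under pics/ and viewed, at most 10 in all, crops included, and the job is handed in when it is done.

Besides the shell and the picture viewer there is one more tool, called after ">>>" in YAML: its name, and indented under it one key for each argument. servo_tool: Moves the arm, as the interface text tells. Its arguments: {"type":"object","properties":{"commands":{"type":"array"},"squeeze":{"type":"number"}},"required":["commands"]}

```bash
mkdir -p pics; ls; cat > h.py <<'E'
from rig import *
import numpy as np, cv2
from scipy.spatial.transform import Rotation as R
def cloud(c):
    z=c["z_map"].astype(float); v,u=np.mgrid[:z.shape[0],:z.shape[1]]
    P=np.stack([(u-c["cx"])/c["fx"]*z,(v-c["cy"])/c["fy"]*z,z],-1)
    if "T_tool_cam" in c:
        s=c["s"]; q=s["ee_rot"]; Rt=R.from_quat([q[1],q[2],q[3],q[0]]).as_matrix()
        T=np.array(c["T_tool_cam"]); W=P@T[:3,:3].T+T[:3,3]; W=W@Rt.T+np.array(s["eef_pos"])
    else:
        Rm=cv2.Rodrigues(np.array(c["rvec"],float))[0]; W=(P-np.array(c["tvec"]).ravel())@Rm
    W[z==0]=np.nan
    return W
def cap(n,save=None):
    s=sense(); c=capture(n); c["s"]=s
    if save: cv2.imwrite(f"pics/{save}.png",c["pixels"][...,::-1])
    return c,cloud(c)
E
python3 - <<'E'
from h import *
import pickle
s=sense();print(s)
a,A=cap("scene");b,B=cap("side");w,W=cap("wrist")
pickle.dump([(a,A),(b,B),(w,W)],open("p.pkl","wb"))
im=np.hstack([a["pixels"],b["pixels"]])
cv2.imwrite("pics/scene.png",a["pixels"][...,::-1]);cv2.imwrite("pics/side.png",b["pixels"][...,::-1]);cv2.imwrite("pics/wrist.png",w["pixels"][...,::-1])
E
```

```text
pics
{'time_s': 0.0, 'joints': array([ 1.03460184e+00,  3.13455613e-01,  1.49840502e+00,  1.16379074e-05,
        1.33099175e+00, -2.23387359e-01]), 'dq': array([-0.00053784,  0.00024767, -0.00023532, -0.00162373,  0.00267353,
       -0.00060643]), 'tau': array([ 6.00268577e-04, -4.12267256e+01, -2.59755135e+01, -8.95814878e-05,
        4.06159743e-03,  5.21870760e-06]), 'eef_pos': array([161.4343153 , 499.30945817, 230.74426941]), 'ee_rot': array([-2.38757211e-04,  1.55768021e-01,  9.87793464e-01, -5.82889106e-04]), 'force': array([-1.06060532, -0.46691587,  0.00421097]), 'wrist_torque': array([-0.08361607,  0.02411115, -0.02801849]), 'grip_force': 0.0, 'grip_width': 0.9999625723424647}
```

View pics/scene.png

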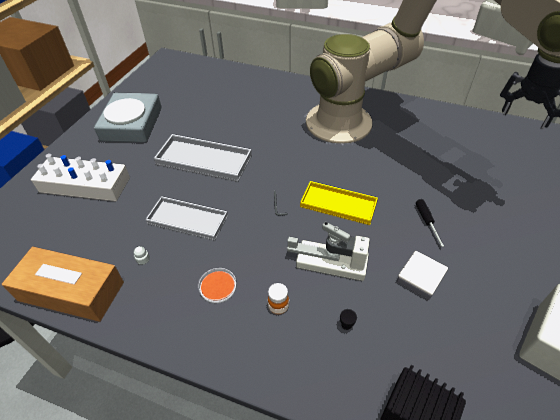

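View pics/side.png

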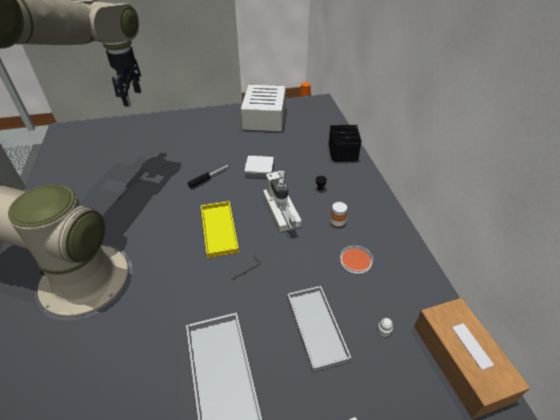

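The tray candidates are the large grey one at scene (203,157), the small grey one at (187,217) and the yellow one at (340,202). I choose the small grey at (187,217). The bracket is at (335,255), the nut wing at about (335,230) and the gauge tab at about (293,243).

```bash
python3 - <<'E'
from h import *
import pickle
(a,A),(b,B),_=pickle.load(open("p.pkl","rb"))
for n,X in(("scene",A),("side",B)):
    print(n)
    # table points region -> clusters by height
    def show(lbl,r):
        v0,v1,u0,u1=r; P=X[v0:v1,u0:u1].reshape(-1,3); 
        P=P[(P[:,2]>4)&(P[:,2]<200)]
        c,sz,ang=cv2.minAreaRect(P[:,:2].astype(np.float32)); print(lbl,len(P),np.round(c),np.round(sz),round(ang,1))
        return P
    t=show("tray",(193,242,143,232) if n=="scene" else (284,370,284,352))
    P=show("brk",(215,282,282,374) if n=="scene" else (168,232,258,304))
    for lo,hi in((25,34),(38,50),(55,72),(92,101),(115,132),(132,150)):
        Q=P[(P[:,2]>lo)&(P[:,2]<hi)]
        if len(Q)>4: 
            c,sz,ang=cv2.minAreaRect(Q[:,:2].astype(np.float32)); print(lo,hi,len(Q),np.round(c),np.round(sz),round(ang,1),np.round(Q[:,2].mean()))
A1=cv2.resize(a["pixels"][210:285,275:380],None,fx=5.6,fy=5.6,interpolation=2)
cv2.imwrite("pics/crop.png",A1[...,::-1])
E
```

```text
scene
tray 1889 [ 558. -281.] [175. 258.] 20.1
brk 3176 [521. 122.] [213. 248.] 20.2
25 34 804 [509. 120.] [198. 198.] 7.6 30.0
38 50 386 [575. 126.] [ 32. 193.] 0.8 43.0
55 72 189 [580. 126.] [193.  17.] 89.3 64.0
92 101 426 [566. 173.] [51. 98.] 8.3 98.0
115 132 109 [575. 141.] [69. 11.] 80.4 125.0
132 150 167 [569. 142.] [69. 14.] 73.9 137.0
side
tray 2382 [ 570. -263.] [235. 156.] 73.3
brk 1496 [579. 189.] [324. 145.] 80.9
25 34 474 [563. 181.] [ 70. 308.] 6.9 30.0
38 50 189 [567. 118.] [ 30. 186.] 10.8 43.0
55 72 121 [570. 123.] [ 35. 193.] 12.5 63.0
92 101 180 [563. 170.] [45. 98.] 6.5 98.0
115 132 18 [573. 134.] [60. 10.] 63.2 126.0
132 150 74 [568. 140.] [69. 14.] 73.6 136.0
```

View pics/crop.png

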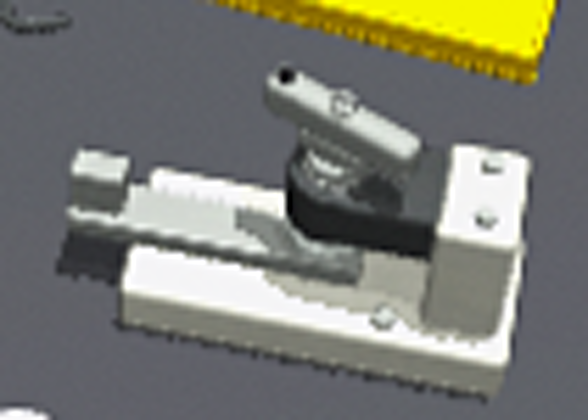

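Close-up: the crop shows the winged nut (bar from the dimple at (285,75) to (415,150)), the gauge tab at (100,180), and the arm and column to the right. The dimple end points to -y. I'm moving above the nut.

>>> servo_tool:
  commands:
    - [-1,[-0.033,-0.0143,0],[0,0,0]]
    - [-1,[-0.033,-0.0143,0],[0,0,0]]
    - [-1,[-0.033,-0.0143,0],[0,0,0]]
    - [-1,[-0.033,-0.0143,0],[0,0,0]]
    - [-1,[-0.033,-0.0143,0],[0,0,0]]
    - [-1,[-0.033,-0.0143,0],[0,0,0]]
    - [-1,[-0.033,-0.0143,0],[0,0,0]]
    - [-1,[-0.033,-0.0143,0],[0,0,0]]
    - [-1,[-0.033,-0.0143,0],[0,0,0]]
    - [-1,[-0.033,-0.0143,0],[0,0,0]]

```text
time_s: 0.98
eef_pos: [432.6, 260.4, 231.2]
ee_rot: [-0.0, 0.156, 0.988, -0.0]
force: [0.2, 0.2, 0.1]
grip_width: 1.0
grip_force: 0.0
```

>>> servo_tool:
  commands:
    - [-1,[-0.033,-0.0143,0],[0,0,0]]
    - [-1,[-0.033,-0.0143,0],[0,0,0]]
    - [-1,[-0.033,-0.0143,0],[0,0,0]]
    - [-1,[-0.033,-0.0143,0],[0,0,0]]
    - [-1,[-0.033,-0.0143,0],[0,0,0]]
    - [-1,[0,0,0],[0,0,-1]]
    - [-1,[0,0,0],[0,0,-1]]
    - [-1,[0,0,0],[0,0,-1]]
    - [-1,[0,0,0],[0,0,-1]]
    - [-1,[0,0,0],[0,0,-1]]

```text
time_s: 1.82
eef_pos: [566.5, 143.0, 230.9]
ee_rot: [-0.0, -0.108, 0.994, 0.0]
force: [0.2, -0.1, -0.3]
grip_width: 1.003
grip_force: 0.0
```

>>> servo_tool:
  commands:
    - [-1,[0,0,0],[0,0,-1]]
    - [-1,[0,0,0],[0,0,-1]]
    - [-1,[0,0,0],[0,0,-1]]
    - [-1,[0,0,0],[0,0,-1]]
    - [-1,[0,0,0],[0,0,-1]]
    - [-1,[0,0,0],[0,0,-1]]
    - [-1,[0,0,0],[0,0,-1]]
    - [-1,[0,0,0],[0,0,-1]]
    - [-1,[0,0,0],[0,0,-1]]
    - [-1,[0,0,0],[0,0,-1]]

```text
time_s: 2.65
eef_pos: [566.4, 143.1, 231.0]
ee_rot: [-0.0, -0.59, 0.807, 0.0]
force: [-0.8, 0.7, -0.0]
grip_width: 1.003
grip_force: 0.0
```

```bash
python3 - <<'E'
from h import *
import rig
print([n for n in dir(rig) if not n.startswith('_')]); print(getattr(rig,'grip_depth',None))
w,W=cap("wrist","w1"); s=w["s"]; print(s["joints"],s["eef_pos"],s["ee_rot"],s["wrist_torque"],s["force"])
import pickle; pickle.dump((w,W),open("w1.pkl","wb"))
P=W.reshape(-1,3); P=P[np.hypot(P[:,0]-569,P[:,1]-141)<90]
for lo,hi in((27,33),(39,45),(62,70),(95,101),(130,139)):
    Q=P[(P[:,2]>lo)&(P[:,2]<hi)]
    if len(Q)>4:
        c,sz,ang=cv2.minAreaRect(Q[:,:2].astype(np.float32)); print(lo,hi,len(Q),np.round(c,1),np.round(sz,1),round(ang,1),Q[:,2].mean().round(1))
E
```

```text
['PlanningError', 'capture', 'finish_job', 'grip_depth', 'sense']
18.700000000000003
[ 4.70596432e-02  4.45341409e-01  1.30959667e+00 -4.34071181e-08
  1.38735929e+00 -2.78690559e+00] [566.41719234 143.10397311 230.96731536] [-2.93869416e-04 -5.90424265e-01  8.07092970e-01  1.94414520e-04] [-0.01367906 -0.01907104  0.03367433] [-0.75566426  0.70317021 -0.04517962]
27 33 3902 [569.4 141.3] [ 69.8 168.3] 6.4 30.3
39 45 1586 [566.1 131.1] [ 30.7 161.1] 11.4 42.4
62 70 43 [554.7 130.6] [ 11.7 166.4] 16.8 65.4
95 101 2767 [565.8 171. ] [49.9 97.9] 6.2 98.7
130 139 1291 [569.1 141.4] [68.9 14.1] 73.7 136.1
```

View pics/w1.png

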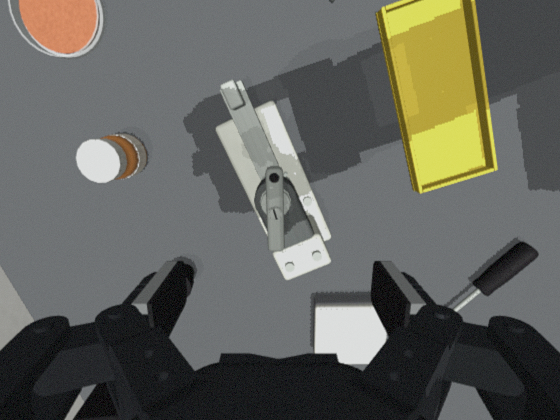

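The wrist view shows the nut bar at about (275,210) with its dimple at (274,177), the gauge tab at (233,95), and the jar and yellow tray off to the sides. The nut centre measures (569.1, 141.4), with the bar at 73.7°. I'll descend and grip.

>>> servo_tool:
  commands:
    - [-1,[0.0008,-0.0031,0],[0,0,-0.22]]
    - [-1,[0,0,0.03],[0,0,0]]
    - [-1,[0,0,0.03],[0,0,0]]
    - [-1,[0,0,0.03],[0,0,0]]
    - [-1,[0,0,0.02],[0,0,0]]
    - [-1,[0,0,0.011],[0,0,0]]
    - [-1,[0,0,0],[0,0,0]]
    - [-1,[0,0,0],[0,0,0]]

```text
time_s: 3.37
eef_pos: [569.6, 141.4, 110.9]
ee_rot: [0.0, -0.597, 0.802, -0.0]
force: [0.4, -0.4, 0.1]
grip_width: 1.005
grip_force: 0.0
```

>>> servo_tool:
  commands:
    - [0.4,[0,0,0],[0,0,0]]
    - [0.5,[0,0,0],[0,0,0]]
    - [0.6,[0,0,0],[0,0,0]]
    - [0.6,[0,0,0],[0,0,0]]
    - [1,[0,0,0],[0,0,0]]
    - [1,[0,0,0],[0,0,0]]
    - [1,[0,0,0],[0,0,0]]
    - [1,[0,0,0],[0,0,0]]
  squeeze: 40

```text
time_s: 4.03
eef_pos: [569.1, 141.5, 110.6]
ee_rot: [-0.0, -0.598, 0.802, 0.0]
force: [-2.4, -0.1, 4.9]
grip_width: 0.155
grip_force: 44.5
```

```bash
cat > st.py <<'E'
from h import *
s=sense(); print(s["time_s"],s["joints"].round(3),s["eef_pos"].round(1),s["force"].round(2),s["wrist_torque"].round(3),s["tau"].round(2),s["grip_width"],s["grip_force"])
E
python3 st.py
```

```text
4.0333 [ 0.044  0.561  1.458  0.     1.124 -2.808] [569.1 141.5 110.6] [-2.4  -0.11  4.93] [0.068 0.505 0.016] [-6.600e-01 -4.763e+01 -2.341e+01 -1.000e-01 -7.200e-01  3.000e-02] 0.15545134845801453 44.45622266968712
```

>>> servo_tool:
  commands:
    - [1,[0,0,0],[0,0,0.5]]
    - [1,[0,0,0],[0,0,1]]
    - [1,[0,0,0.0001],[0,0,1]]
    - [1,[0,0,0],[0,0,1]]
    - [1,[0,0,0],[0,0,1]]
    - [1,[0,0,0.0001],[0,0,1]]
    - [1,[0,0,0],[0,0,1]]
    - [1,[0,0,0.0001],[0,0,1]]
    - [1,[0,0,0],[0,0,1]]
    - [1,[0,0,0],[0,0,0.5]]

```text
time_s: 4.87
eef_pos: [568.7, 141.8, 110.3]
ee_rot: [-0.001, -0.166, 0.986, 0.0]
force: [-4.4, 2.6, 5.0]
grip_width: 0.157
grip_force: 44.7
```

```bash
python3 st.py
```

```text
4.8667 [ 4.400e-02  5.610e-01  1.458e+00  1.000e-03  1.124e+00 -1.860e+00] [568.7 141.8 110.3] [-4.45  2.65  5.02] [0.287 0.797 0.017] [ -1.8  -47.15 -23.88  -0.44  -1.21  -0.1 ] 0.15734503084923138 44.70281390938908
```

>>> servo_tool:
  commands:
    - [1,[0,0,0],[0,0,1]]
    - [1,[0,0,0.0001],[0,0,1]]
    - [1,[0,0,0],[0,0,1]]
    - [1,[0,0,0],[0,0,0.5]]
    - [1,[0,0,0],[0,0,0.5]]
    - [1,[0,0,0],[0,0,0]]

```text
time_s: 5.37
eef_pos: [568.7, 142.0, 110.1]
ee_rot: [-0.001, 0.041, 0.999, 0.0]
force: [-5.4, 3.6, 5.0]
grip_width: 0.157
grip_force: 44.7
```

```bash
python3 st.py
```

```text
5.3667 [ 4.500e-02  5.610e-01  1.458e+00  1.000e-03  1.123e+00 -1.444e+00] [568.7 142.  110.1] [-5.42  3.59  4.98] [ 0.513  0.852 -0.057] [ -2.27 -47.21 -23.9   -0.7   -1.21   0.65] 0.15697784221843017 44.66932323295623
```

>>> servo_tool:
  commands:
    - [1,[0,0,0],[0,0,0]]
    - [1,[0,0,0],[0,0,0]]

```text
time_s: 5.53
eef_pos: [568.7, 142.0, 110.1]
ee_rot: [-0.001, 0.04, 0.999, 0.0]
force: [-4.7, 3.5, 6.4]
grip_width: 0.153
grip_force: 44.7
```

```bash
python3 st.py
```

```text
5.5333 [ 4.500e-02  5.610e-01  1.458e+00  1.000e-03  1.124e+00 -1.446e+00] [568.7 142.  110.1] [-4.74  3.46  6.4 ] [ 0.472  0.826 -0.054] [-2.290e+00 -4.721e+01 -2.391e+01 -7.100e-01 -1.210e+00 -3.000e-02] 0.15328392033308008 44.670493681915104
```

>>> servo_tool:
  commands:
    - [1,[0,0,0],[0,0,0.5]]
    - [1,[0,0,0.0001],[0,0,0.75]]
    - [1,[0,0,0],[0,0,0.75]]
    - [1,[0,0,0],[0,0,0.5]]
    - [1,[0,0,0],[0,0,0]]
    - [1,[0,0,0],[0,0,0]]

```text
time_s: 6.03
eef_pos: [568.7, 142.1, 110.1]
ee_rot: [-0.001, 0.17, 0.985, 0.0]
force: [-5.1, 3.9, 5.1]
grip_width: 0.155
grip_force: 44.7
```

```bash
python3 st.py
```

```text
6.0333 [ 4.500e-02  5.610e-01  1.458e+00  1.000e-03  1.123e+00 -1.184e+00] [568.7 142.1 110.1] [-5.08  3.9   5.11] [ 0.59   0.838 -0.062] [ -2.67 -47.21 -23.84  -0.87  -1.18   0.07] 0.1549917192485535 44.667954090982676
```

>>> servo_tool:
  commands:
    - [1,[0,0,0],[0,0,0.5]]
    - [1,[0,0,0.0001],[0,0,0.75]]
    - [1,[0,0,0],[0,0,0.75]]
    - [1,[0,0,0],[0,0,0.5]]
    - [1,[0,0,0],[0,0,0]]
    - [1,[0,0,0],[0,0,0]]

```text
time_s: 6.53
eef_pos: [568.7, 142.3, 110.0]
ee_rot: [-0.001, 0.297, 0.955, 0.001]
force: [-4.9, 4.1, 5.9]
grip_width: 0.16
grip_force: 44.7
```

```bash
python3 st.py
```

```text
6.5333 [ 0.045  0.561  1.458  0.002  1.123 -0.923] [568.7 142.3 110. ] [-4.87  4.13  5.89] [0.709 0.787 0.003] [ -3.02 -47.24 -23.72  -1.03  -1.1    0.07] 0.15965507123498124 44.65399858541787
```

>>> servo_tool:
  commands:
    - [1,[0,0,0],[0,0,0.5]]
    - [1,[0,0,0.0001],[0,0,0.75]]
    - [1,[0,0,0],[0,0,0.75]]
    - [1,[0,0,0],[0,0,0.5]]
    - [1,[0,0,0],[0,0,0]]
    - [1,[0,0,0],[0,0,0]]

```text
time_s: 7.03
eef_pos: [568.8, 142.4, 109.9]
ee_rot: [-0.001, 0.42, 0.908, 0.001]
force: [-3.5, 5.6, 5.1]
grip_width: 0.15
grip_force: 44.6
```

```bash
python3 st.py
```

```text
7.0333 [ 0.045  0.561  1.458  0.002  1.122 -0.661] [568.8 142.4 109.9] [-3.47  5.6   5.1 ] [ 0.824  0.704 -0.062] [ -3.3  -47.32 -23.57  -1.17  -0.99   0.07] 0.1501830346605078 44.626642861403525
```

>>> servo_tool:
  commands:
    - [1,[0,0,0],[0,0,0.5]]
    - [1,[0,0,0.0001],[0,0,0.75]]
    - [1,[0,0,0],[0,0,0.75]]
    - [1,[0,0,0],[0,0,0.5]]
    - [1,[0,0,0],[0,0,0]]
    - [1,[0,0,0],[0,0,0]]

```text
time_s: 7.53
eef_pos: [568.9, 142.5, 109.8]
ee_rot: [-0.001, 0.534, 0.845, 0.001]
force: [-4.4, 5.2, 4.3]
grip_width: 0.158
grip_force: 44.6
```

```bash
python3 st.py
```

```text
7.5333 [ 0.045  0.561  1.458  0.002  1.122 -0.399] [568.9 142.5 109.8] [-4.4   5.2   4.33] [0.938 0.659 0.019] [ -3.5  -47.43 -23.38  -1.28  -0.84   0.07] 0.15779319181377588 44.59017490502447
```

>>> servo_tool:
  commands:
    - [1,[0,0,0],[0,0,0.5]]
    - [1,[0,0,0.0001],[0,0,0.75]]
    - [1,[0,0,0],[0,0,0.75]]
    - [1,[0,0,0],[0,0,0.5]]
    - [1,[0,0,0],[0,0,0]]
    - [1,[0,0,0],[0,0,0]]

```text
time_s: 8.03
eef_pos: [569.1, 142.5, 109.8]
ee_rot: [-0.001, 0.64, 0.768, 0.001]
force: [-3.9, 5.6, 4.3]
grip_width: 0.158
grip_force: 44.5
```

```bash
python3 st.py
```

```text
8.0333 [ 0.045  0.562  1.458  0.002  1.122 -0.137] [569.1 142.5 109.8] [-3.95  5.61  4.33] [ 0.98   0.483 -0.052] [ -3.59 -47.55 -23.17  -1.35  -0.67   0.07] 0.15836052609236465 44.54729595221579
```

>>> servo_tool:
  commands:
    - [1,[0,0,0],[0,0,0.5]]
    - [1,[0,0,0.0001],[0,0,0.75]]
    - [1,[0,0,0],[0,0,0.75]]
    - [1,[0,0,0],[0,0,0.5]]
    - [1,[0,0,0],[0,0,0]]
    - [1,[0,0,0],[0,0,0]]
  squeeze: 60

```text
time_s: 8.53
eef_pos: [569.2, 142.5, 109.7]
ee_rot: [-0.001, 0.735, 0.678, 0.001]
force: [-2.5, 6.4, 4.9]
grip_width: 0.15
grip_force: 63.0
```

```bash
python3 st.py
```

```text
8.5333 [0.045 0.562 1.458 0.002 1.121 0.124] [569.2 142.5 109.7] [-2.51  6.44  4.87] [0.985 0.403 0.198] [ -3.79 -47.44 -22.87  -1.28  -0.53   0.29] 0.15019265164409007 62.96130504459143
```

Contact: the torque has jumped. Next comes a small step.

>>> servo_tool:
  commands:
    - [1,[0,0,0],[0,0,0.5]]
    - [1,[0,0,0],[0,0,0.5]]
    - [1,[0,0,0],[0,0,0]]
    - [1,[0,0,0],[0,0,0]]

```text
time_s: 8.87
eef_pos: [569.3, 142.5, 109.7]
ee_rot: [-0.0, 0.769, 0.639, 0.001]
force: [-1.9, 5.7, 4.3]
grip_width: 0.152
grip_force: 63.0
```

```bash
python3 st.py; python3 st.py
```

```text
8.8667 [0.045 0.562 1.458 0.002 1.121 0.229] [569.3 142.5 109.7] [-1.93  5.69  4.34] [1.04  0.364 0.325] [ -3.91 -47.52 -22.79  -1.21  -0.45   0.45] 0.15199874050620585 63.00438366830349
8.8667 [0.045 0.562 1.458 0.002 1.121 0.229] [569.3 142.5 109.7] [-1.93  5.69  4.34] [1.04  0.364 0.325] [ -3.91 -47.52 -22.79  -1.21  -0.45   0.45] 0.15199874050620585 63.00438366830349
```

>>> servo_tool:
  commands:
    - [1,[0,0,0],[0,0,0.5]]
    - [1,[0,0,0],[0,0,0.5]]
    - [1,[0,0,0],[0,0,0.4]]
    - [1,[0,0,0],[0,0,0]]
    - [1,[0,0,0],[0,0,0]]
    - [1,[0,0,0],[0,0,0]]
    - [1,[0,0,0],[0,0,0]]

```text
time_s: 9.45
eef_pos: [569.3, 142.5, 109.8]
ee_rot: [-0.0, 0.814, 0.581, 0.001]
force: [-1.2, 6.3, 3.8]
grip_width: 0.148
grip_force: 63.2
```

```bash
python3 st.py
```

```text
9.45 [0.045 0.562 1.458 0.002 1.121 0.375] [569.3 142.5 109.8] [-1.21  6.26  3.8 ] [1.039 0.299 0.554] [ -4.07 -47.62 -22.67  -1.11  -0.34   0.57] 0.14815693205673108 63.222445361316204
```

>>> servo_tool:
  commands:
    - [1,[0,0,0],[0,0,0.4]]
    - [1,[0,0,0],[0,0,0.3]]
    - [1,[0,0,0],[0,0,0]]
    - [1,[0,0,0],[0,0,0]]
    - [1,[0,0,0],[0,0,0]]
  squeeze: 80

```text
time_s: 9.87
eef_pos: [569.4, 142.5, 109.8]
ee_rot: [-0.0, 0.834, 0.551, 0.001]
force: [-1.3, 5.9, 4.4]
grip_width: 0.145
grip_force: 81.9
```

```bash
python3 st.py
```

```text
9.8667 [0.045 0.562 1.458 0.002 1.121 0.448] [569.4 142.5 109.8] [-1.26  5.86  4.37] [1.052 0.287 0.737] [ -4.14 -47.49 -22.57  -1.05  -0.32   0.7 ] 0.1451043455375169 81.91828697919846
```

>>> servo_tool:
  commands:
    - [0.4,[0,0,0],[0,0,0]]
    - [0,[0,0,0],[0,0,0]]
    - [-1,[0,0,0],[0,0,0]]
    - [-1,[0,0,0],[0,0,0]]
    - [-1,[0,0,-0.01],[0,0,0]]
    - [-1,[0,0,-0.03],[0,0,0]]
    - [-1,[0,0,-0.04],[0,0,0]]
    - [-1,[0,0,-0.04],[0,0,0]]
    - [-1,[-0.029,0.0163,0],[0,0,0]]
    - [-1,[-0.029,0.0163,0],[0,0,0]]

```text
time_s: 10.7
eef_pos: [577.1, 75.4, 232.8]
ee_rot: [0.002, 0.834, 0.552, 0.002]
force: [0.3, -0.2, -1.4]
grip_width: 0.999
grip_force: 0.0
```

>>> servo_tool:
  commands:
    - [-1,[-0.029,0.0163,0],[0,0,0]]
    - [-1,[0,0,0],[0,0,-1]]
    - [-1,[0,0,0],[0,0,-1]]
    - [-1,[0,0,0],[0,0,-1]]
    - [-1,[0,0,0],[0,0,-1]]
    - [-1,[0,0,0],[0,0,-1]]
    - [-1,[0,0,0],[0,0,0]]
    - [-1,[0,0,0],[0,0,0]]

```text
time_s: 11.37
eef_pos: [579.9, 42.1, 229.9]
ee_rot: [0.0, 0.665, 0.747, 0.0]
force: [-0.5, -0.5, -0.9]
grip_width: 1.0
grip_force: 0.0
```

```bash
python3 - <<'E'
from h import *
w,W=cap("wrist","w2"); s=w["s"]; print(s["joints"].round(3),s["eef_pos"],s["ee_rot"],s["force"])
import pickle; pickle.dump((w,W),open("w2.pkl","wb"))
P=W.reshape(-1,3); P=P[(np.hypot(P[:,0]-575,P[:,1]-80)<130)]
def rect(lbl,Q):
    if len(Q)>4:
        c,sz,ang=cv2.minAreaRect(Q[:,:2].astype(np.float32)); print(lbl,len(Q),np.round(c,1),np.round(sz,1),round(ang,1),Q[:,2].mean().round(1))
z=P[:,2]
rect("tab",P[(z>63)&(z<71)&(P[:,1]<75)])
rect("bar",P[(z>38)&(z<46)&(P[:,1]<110)&(P[:,1]>62)&(P[:,0]>540)&(P[:,0]<600)])
rect("nut",P[(z>130)&(z<139)])
E
```

```text
[-0.129  0.439  1.322 -0.     1.38  -0.244] [579.93841892  42.06710226 229.85106462] [2.34217190e-04 6.65162081e-01 7.46698959e-01 1.25963314e-04] [-0.48778907 -0.46181185 -0.89813777]
tab 325 [579.4  40.7] [13.2 23.3] 6.7 67.2
bar 1066 [575.1  85.4] [23.7 49.1] 5.9 42.5
nut 1823 [569.4 141.4] [69.5 14. ] 77.6 135.2
```

View pics/w2.png

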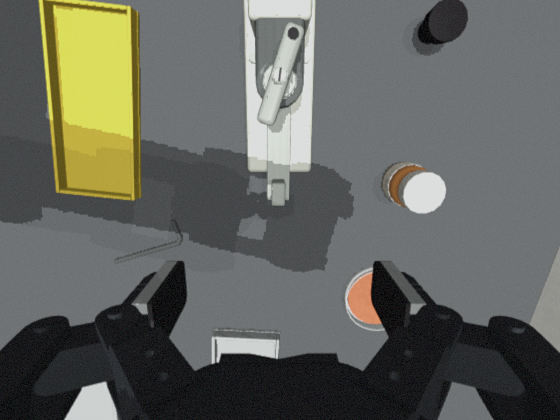

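The wrist view shows the nut bar at (283,75) with its dimple at (293,33), the gauge tab at (279,192), and the tray's near end at (245,335). I'm cross-checking the nut's angle with the fixed cameras.

```bash
python3 - <<'E'
from h import *
import pickle
old=pickle.load(open("p.pkl","rb")); w1=pickle.load(open("w1.pkl","rb"));w2=pickle.load(open("w2.pkl","rb"))
def ang(X):
    P=X.reshape(-1,3);P=P[(np.hypot(P[:,0]-569,P[:,1]-141.4)<42)]
    o=[]
    for lo in(130,133,134.5):
        Q=P[(P[:,2]>lo)&(P[:,2]<138.5),:2].astype(np.float32)
        v=cv2.fitLine(Q,cv2.DIST_HUBER,0,.01,.01).ravel(); r=cv2.minAreaRect(Q)
        o+=[len(Q),round(np.degrees(np.arctan2(v[1],v[0]))%180,1),round(r[2],1)]
    return o
print("before",ang(old[0][1]),ang(old[1][1]),ang(w1[1]))
a,A=cap("scene");b,B=cap("side"); pickle.dump([(a,A),(b,B)],open("p2.pkl","wb"))
print("now",ang(A),ang(B),ang(w2[1]))
E
```

```text
before [153, np.float32(74.3), 73.1, 128, np.float32(75.5), 73.9, 113, np.float32(75.5), 73.7] [66, np.float32(73.8), 73.8, 59, np.float32(73.3), 72.8, 51, np.float32(73.0), 77.4] [1283, np.float32(73.7), 73.7, 1248, np.float32(73.7), 73.7, 1117, np.float32(73.7), 73.7]
now [159, np.float32(76.9), 77.2, 131, np.float32(76.1), 77.2, 97, np.float32(77.7), 78.8] [67, np.float32(77.2), 77.4, 58, np.float32(77.1), 77.4, 45, np.float32(77.8), 77.4] [1822, np.float32(77.6), 77.6, 1684, np.float32(77.6), 77.3, 1385, np.float32(77.5), 77.9]
```

>>> servo_tool:
  commands:
    - [-1,[-0.0013,-0.0007,0.03],[0,0,0]]
    - [-1,[0,0,0.04],[0,0,0]]
    - [-1,[0,0,0.04],[0,0,0]]
    - [-1,[0,0,0.04],[0,0,0]]
    - [-1,[0,0,0.025],[0,0,0]]
    - [-1,[0,0,0.0095],[0,0,0]]
    - [-1,[0,0,0],[0,0,0]]
    - [-1,[0,0,0],[0,0,0]]

```text
time_s: 12.18
eef_pos: [580.2, 40.7, 46.1]
ee_rot: [0.001, 0.664, 0.748, 0.0]
force: [1.2, -0.8, 0.2]
grip_width: 1.001
grip_force: 0.0
```

>>> servo_tool:
  commands:
    - [0.4,[0,0,0],[0,0,0]]
    - [0.5,[0,0,0],[0,0,0]]
    - [0.6,[0,0,0],[0,0,0]]
    - [0.6,[0,0,0],[0,0,0]]
    - [1,[0,0,0],[0,0,0]]
    - [1,[0,0,0],[0,0,0]]
    - [1,[0,0,0],[0,0,0]]
    - [1,[0,0,0],[0,0,0]]
  squeeze: 70

```text
time_s: 12.85
eef_pos: [579.6, 40.8, 45.3]
ee_rot: [0.0, 0.664, 0.748, 0.0]
force: [-0.2, 0.0, 5.2]
grip_width: 0.143
grip_force: 69.7
```

```bash
python3 st.py; python3 - <<'E'
from h import *
import pickle
for X in [pickle.load(open("p2.pkl","rb")),pickle.load(open("p.pkl","rb"))]:
  for (c,A) in X[:2]:
    P=A.reshape(-1,3); q=c["pixels"].reshape(-1,3).astype(int)
    m=(P[:,0]>430)&(P[:,0]<700)&(P[:,1]<-120)&(P[:,1]>-400)&(P[:,2]>1)&(P[:,2]<24)&(q.min(1)>90)
    lab=np.zeros(A.shape[:2],np.uint8); lab.flat[m]=1
    n,L,st,ce=cv2.connectedComponentsWithStats(lab); k=1+st[1:,4].argmax()
    Q=P[(L==k).ravel()]; r=cv2.minAreaRect(Q[:,:2].astype(np.float32)); print(len(Q),np.round(r[0],1),np.round(r[1],1),round(r[2],1),ce[k])
E
```

```text
12.85 [-0.131  0.636  1.526  0.     0.979 -0.25 ] [579.6  40.8  45.3] [-0.21  0.01  5.21] [0.114 0.147 0.013] [-3.000e-01 -4.800e+01 -2.013e+01 -1.000e-01 -2.000e-01  3.000e-02] 0.14316756337882452 69.67642664909363
4589 [ 564.9 -260. ] [269.8 279.9] 0.0 [189.98605361 222.02658531]
3448 [ 579.5 -238.7] [285.7 162. ] 69.6 [319.21722738 323.66183295]
4415 [ 564.9 -259.9] [279.6 270. ] 89.9 [189.61585504 222.57802945]
2966 [ 569.2 -262.3] [ 98.7 215.8] 3.2 [318.10957519 327.68105192]
```

>>> servo_tool:
  commands:
    - [1,[-0.004,0,0],[0,0,0]]
    - [1,[-0.008,0,0],[0,0,0]]
    - [1,[-0.01,0,0],[0,0,0]]
    - [1,[-0.01,0,0],[0,0,0]]
    - [1,[-0.01,0,0],[0,0,0]]
    - [1,[-0.01,0,0],[0,0,0]]
    - [1,[-0.01,0,0],[0,0,0]]
    - [1,[-0.01,0,0],[0,0,0]]
    - [1,[-0.006,0,0],[0,0,0]]
    - [1,[0,0,0],[0,0,0]]
  squeeze: 90

```text
time_s: 13.68
eef_pos: [588.8, -38.6, 44.7]
ee_rot: [0.0, 0.664, 0.747, -0.0]
force: [-0.2, -3.5, 3.6]
grip_width: 0.143
grip_force: 90.2
```

>>> servo_tool:
  commands:
    - [1,[-0.01,0,-0.01],[0,0,0]]
    - [1,[-0.02,0,-0.02],[0,0,0]]
    - [1,[-0.02,0,-0.02],[0,0,0]]
    - [1,[-0.025,0,-0.025],[0,0,0]]
    - [1,[-0.03,0,-0.03],[0,0,0]]
    - [1,[-0.03,0,-0.03],[0,0,0]]
    - [1,[-0.02,0,-0.03],[0,0,0]]
    - [1,[-0.01,0,-0.01],[0,0,0]]
    - [1,[0,0,0],[0,0,0]]
    - [1,[0,0,0],[0,0,0]]

```text
time_s: 14.52
eef_pos: [607.5, -199.6, 218.0]
ee_rot: [-0.001, 0.664, 0.748, -0.0]
force: [-0.2, 0.5, -3.9]
grip_width: 0.141
grip_force: 89.4
```

```bash
python3 st.py; python3 - <<'E'
from h import *
import pickle
w,W=cap("wrist","w3"); s=w["s"]; print(s["eef_pos"].round(1),s["ee_rot"].round(4))
pickle.dump((w,W),open("w3.pkl","wb"))
P=W[...]; print(np.nanmin(P[...,1]))
E
```

```text
14.5167 [-0.5    0.582  1.131 -0.     1.43  -0.618] [ 607.5 -199.6  218. ] [-0.19  0.48 -3.91] [-0.128 -0.03  -0.033] [-1.640e+00 -5.806e+01 -3.007e+01 -1.000e-02  1.100e-01 -5.000e-02] 0.14074509874008762 89.4137692451477
[ 607.5 -199.6  218. ] [-5.000e-04  6.641e-01  7.476e-01 -3.000e-04]
-613.5252184489975
```

View pics/w3.png

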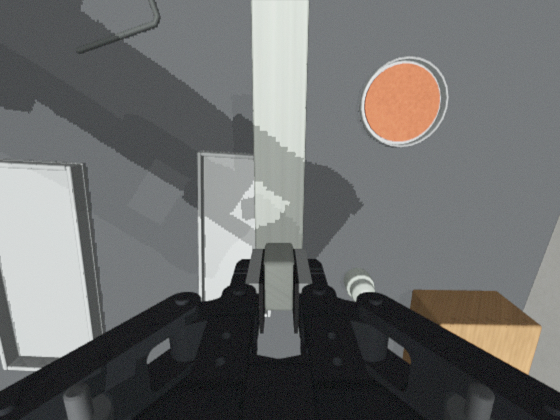

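The wrist view shows the gauge held (tab at (279,275), bar up the middle), the tray's left rim at col 200 and its top rim at row 153.

```bash
python3 - <<'E'
from h import *
import pickle
for X in [pickle.load(open("p2.pkl","rb"))[0],pickle.load(open("p2.pkl","rb"))[1],pickle.load(open("p.pkl","rb"))[1]]:
    A=X[1];P=A.reshape(-1,3)
    m=(P[:,0]>500)&(P[:,0]<645)&(P[:,1]<-140)&(P[:,1]>-390)&(P[:,2]>14)&(P[:,2]<23)
    Q=P[m][:,:2].astype(np.float32)
    D=np.hypot(*(Q[:,None]-Q[None]).transpose(2,0,1)); Q=Q[(D<10).sum(1)>3]
    r=cv2.minAreaRect(Q); print(len(Q),np.round(r[0],1),np.round(r[1],1),round(r[2],1),Q.min(0),Q.max(0))
c,A=pickle.load(open("w3.pkl","rb")); P=A[140:300,190:252].reshape(-1,3); Q=P[(P[:,2]>14)&(P[:,2]<23)]
T=Q[Q[:,1]>Q[:,1].max()-8]; L=Q[Q[:,1]<Q[:,1].max()-12]
print("top",T.min(0),T.max(0)); v=cv2.fitLine(L[:,:2].astype(np.float32),2,0,.01,.01).ravel(); print("left",v,np.degrees(np.arctan2(v[1],v[0])),L.min(0),L.max(0))
E
```

```text
450 [ 564.8 -268.6] [ 94.3 201.4] 3.1 [ 514.77094 -370.9509 ] [ 615.4946  -165.60222]
502 [ 565.4 -269.2] [ 90.8 202.4] 3.4 [ 515.5164  -371.91776] [ 615.76605 -165.92708]
502 [ 565.5 -269.8] [ 91.  201.4] 3.3 [ 515.61646 -372.8695 ] [ 615.57947 -168.29175]
top [ 515.72379824 -177.31583506   14.13877806] [ 574.42917228 -169.73855131   22.24962011]
left [ 5.8539357e-02 -9.9828511e-01  5.2330029e+02 -2.6051886e+02] -86.64402 [ 515.97916012 -353.23446923   14.01500033] [ 530.00237053 -181.79128458   22.52436198]
```

>>> servo_tool:
  commands:
    - [1,[0,0,0],[0,0,0.57]]
    - [1,[-0.02,-0.0076,0],[0,0,0]]
    - [1,[-0.025,-0.0096,0],[0,0,0]]
    - [1,[-0.03,-0.0115,0],[0,0,0]]
    - [1,[-0.025,-0.0096,0],[0,0,0]]
    - [1,[-0.02,-0.0077,0],[0,0,0]]
    - [1,[0,0,0.03],[0,0,0]]
    - [1,[0,0,0.03],[0,0,0]]
    - [1,[0,0,0.03],[0,0,0]]
    - [1,[0,0,0.02],[0,0,0]]

```text
time_s: 15.4
eef_pos: [567.7, -319.5, 103.8]
ee_rot: [-0.003, 0.685, 0.728, -0.0]
force: [-0.5, -0.4, -3.8]
grip_width: 0.141
grip_force: 89.3
```

>>> servo_tool:
  commands:
    - [1,[0,0,0.02],[0,0,0]]
    - [1,[0,0,0.02],[0,0,0]]
    - [1,[0,0,0.01],[0,0,0]]
    - [1,[0,0,0],[0,0,0]]
    - [1,[0,0,0],[0,0,0]]
    - [1,[0,0,0],[0,0,0]]

```text
time_s: 15.9
eef_pos: [569.7, -321.9, 59.9]
ee_rot: [0.001, 0.686, 0.728, 0.0]
force: [-1.0, 0.9, -2.6]
grip_width: 0.138
grip_force: 89.3
```

```bash
python3 st.py; python3 - <<'E'
from h import *
w,W=cap("wrist"); s=w["s"]; print(s["ee_rot"].round(4))
# gauge bar top heights near and far along tool x; tray rim
P=W.reshape(-1,3); q=P-s["eef_pos"]; l=q[:,0]*-.0576+q[:,1]*.998; t=q[:,0]*.998+q[:,1]*.0576
for a in range(20,120,15):
    m=(abs(t)<8)&(l>a)&(l<a+15); print(a,m.sum(),np.nanmedian(P[m,2]).round(1) if m.sum() else None)
E
```

```text
15.9 [-0.693  0.756  1.258 -0.     1.126 -0.752] [ 569.7 -321.9   59.9] [-0.99  0.91 -2.61] [-0.152  0.021  0.001] [  0.11 -57.95 -23.81   0.09   0.11  -0.  ] 0.13799873016721928 89.25839424133301
[8.000e-04 6.858e-01 7.278e-01 1.000e-04]
20 997 56.9
35 1053 56.8
50 1160 56.7
65 1250 56.6
80 1362 56.6
95 1496 56.5
110 748 56.4
```

>>> servo_tool:
  commands:
    - [1,[0,-0.001,0.015],[0,0,0]]
    - [1,[0,0,0.014],[0,0,0]]
    - [1,[0,0,0.006],[0,0,0]]
    - [1,[0,0,0.003],[0,0,0]]
    - [1,[0,0,0.0012],[0,0,0]]
    - [1,[0,0,0.001],[0,0,0]]
    - [1,[0,0,0],[0,0,0]]
    - [1,[0,0,0],[0,0,0]]

```text
time_s: 16.62
eef_pos: [568.5, -322.3, 19.4]
ee_rot: [0.001, 0.686, 0.728, 0.0]
force: [-0.2, 0.2, -0.0]
grip_width: 0.143
grip_force: 89.8
```

```bash
python3 st.py
```

```text
16.6167 [-0.695  0.806  1.283  0.     1.052 -0.754] [ 568.5 -322.3   19.4] [-0.17  0.23 -0.03] [0.006 0.023 0.013] [ 2.300e-01 -5.881e+01 -2.266e+01  2.000e-02  8.000e-02 -0.000e+00] 0.14292466358871145 89.80756402015686
```

Touching down: the load has come off. I'll release with a partial opening and rise.

>>> servo_tool:
  commands:
    - [0.4,[0,0,0],[0,0,0]]
    - [0.2,[0,0,0],[0,0,0]]
    - [0.2,[0,0,0],[0,0,0]]
    - [0.2,[0,0,0],[0,0,0]]
    - [0.2,[0,0,-0.01],[0,0,0]]
    - [0.2,[0,0,-0.025],[0,0,0]]
    - [0.2,[0,0,-0.04],[0,0,0]]
    - [0.2,[0,0,-0.04],[0,0,0]]
    - [0.2,[0,0,-0.04],[0,0,0]]
    - [0.2,[0,0,-0.04],[0,0,0]]

```text
time_s: 17.45
eef_pos: [567.9, -321.7, 216.6]
ee_rot: [0.0, 0.686, 0.728, 0.0]
force: [0.3, -0.1, 0.4]
grip_width: 0.402
grip_force: 0.0
```

>>> servo_tool:
  commands:
    - [0.2,[0,0,0],[0,0,0]]
    - [0.2,[0,0,0],[0,0,0]]
    - [0.2,[0,0,0],[0,0,0]]
    - [0.2,[0,0,0],[0,0,0]]
    - [0.2,[0,0,0],[0,0,0]]
    - [0.2,[0,0,0],[0,0,0]]

```text
time_s: 17.95
eef_pos: [567.9, -321.8, 212.5]
ee_rot: [-0.001, 0.686, 0.728, -0.0]
force: [-0.1, -0.5, 0.3]
grip_width: 0.397
grip_force: 0.0
```

```bash
python3 st.py; python3 - <<'E'
from h import *
w,W=cap("wrist","w4"); P=W.reshape(-1,3)
m=(P[:,2]>11)&(P[:,2]<18.5)&(abs(P[:,0]-565)<30)&(abs(P[:,1]+250)<55); Q=P[m]
r=cv2.minAreaRect(Q[:,:2].astype(np.float32)); print(len(Q),r,np.median(Q[:,2]),[np.median(Q[abs(Q[:,1]-y)<6,2]).round(1) for y in(-290,-260,-230,-212)])
for n in("scene","side"):
    c,A=cap(n); P=A.reshape(-1,3); P=P[(np.hypot(P[:,0]-569,P[:,1]-141.4)<42)&(P[:,2]>130)&(P[:,2]<138.5)]
    v=cv2.fitLine(P[:,:2].astype(np.float32),2,0,.01,.01).ravel(); print(n,np.degrees(np.arctan2(v[1],v[0]))%180,cv2.minAreaRect(P[:,:2].astype(np.float32))[2])
E
```

```text
17.95 [-0.695  0.617  1.087 -0.     1.439 -0.754] [ 567.9 -321.8  212.5] [-0.1  -0.46  0.3 ] [ 0.023 -0.053  0.025] [ 1.000e-02 -5.548e+01 -2.677e+01 -0.000e+00  1.000e-02  0.000e+00] 0.39711550046751065 0.0
2251 ((565.2666015625, -254.89263916015625), (23.807966232299805, 100.08346557617188), 3.73230242729187) 16.457771499522607 [np.float64(16.4), np.float64(16.5), np.float64(16.5), np.float64(16.3)]
scene 77.99804 78.47396850585938Traceback (most recent call last):
  File "<stdin>", line 7, in <module>
cv2.error: OpenCV(4.12.0) /io/opencv/modules/imgproc/src/linefit.cpp:50: error: (-215:Assertion failed) count > 0 in function 'fitLine2D_wods'
```

View pics/w4.png

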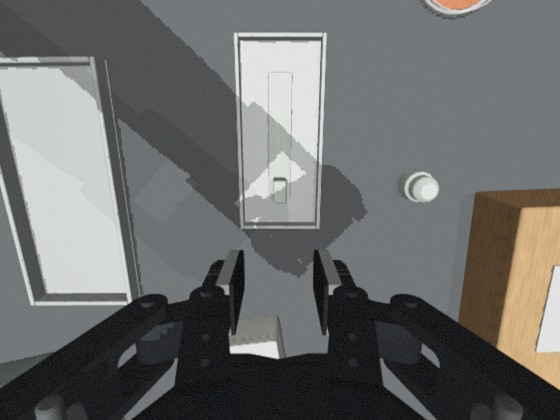

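```bash
python3 -c "
from rig import *
print(finish_job())"
```

```text
the job is handed in; nothing more can be done
None
```

I tightened the jam nut to about 0.67 N m, then drew the gauge out and laid it flat in the small grey tray, and handed the job in at about 18 s. I put the nut about 0.12 to 0.17 rad past washer contact, against the 0.1 needed. I did not check the wheel rib directly, but torque peaked at about 0.7 N m, below the 0.9 at which the screw slips; the verdict was not shown.

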